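Find the loose shaker bolt and hold its cap open

TASK

One of the three capped hold-down bolts on the orbital shaker's platform has worked loose: going from left to right as seen from the robot, tap all three caps on top, and note which bolt gives way (a tight one is solid, the loose one drops a few millimetres and stays down). Then lift the loose bolt's dust cap by its tab until it stands nearly upright, for the colleague who will put a spanner on it, and finish while still holding it there: the cap springs shut if let go. Keep the other two caps shut and leave the things lying around the shaker alone.

Things in the scene. Friction and masses are not known exactly. Their poses are not given: they have to be found in the camera images.
- shaker: Low white bench orbital shaker, fixed; its flat perforated aluminium platform, 300 x 340 mm, is 98 mm above the bench. Origin: on the bench under the platform's centre; x axis away from its control console (which faces the robot), y to its left. Three like hold-down bolts stand on it: a steel cup 48 mm across, rim 30 mm above the platform, hex head inside, hinged black cap on top. Two empty 43 mm high flask clamps at its far corners.
- bolt_left (a joint): How far the left (shaker-frame x -30, y +100 mm) bolt, with cup and cap, has sunk (m). 0 at the start for all three. Tight: solid when tapped (gives under 1 mm). Loose: gives way at 2 to 3 N of push down on its cap, drops 6 mm to a solid stop and stays down; a pull of about 9 N would bring it up again.
- hinge_left (a joint): Opening angle of the left dust cap (rad): 0 shut and level, 1.57 upright, 1.75 at its stop. A light spring always shuts it again: 0.6 N at the tab to start lifting it, about 1 N when upright.
- cap_left: The left black plastic dust cap: a flat-topped disc 50 mm across, 7.5 mm thick, lying on the cup, with a thumb tab toward the robot. Origin on its hinge axis, 28 mm beyond the disc's centre, 131 mm above the bench before the bolt sinks. y axis: along the hinge (the shaker's y). x axis: from the disc's centre to the hinge (the shaker's x when shut).
- cap_left_top (a point): Centre of the flat top (36 mm across) of the left cap, 5 mm above its hinge axis: the place to tap, 136 mm above the bench before the bolt sinks.
- cap_left_tab (a point): Gripping point of the left cap's tab, a tongue 12 mm wide (along the hinge axis), 5 mm thick, rising at 30 degrees toward the robot to a rolled end 8 mm thick 12 mm farther out. 69 mm from the hinge axis, 13 mm above it, 46 mm above the platform, nothing under it. Fingers closing along the hinge axis can pinch its sides from above; it turns between them as the cap swings up.
- cap_left_hinge (a point): Middle of the left cap's hinge axis, on the far side of its cup; sinks with the bolt.
- bolt_middle (a joint): How far the middle (shaker-frame x +40, y 0 mm) bolt, with cup and cap, has sunk (m). 0 at the start for all three. Tight: solid when tapped (gives under 1 mm). Loose: gives way at 2 to 3 N of push down on its cap, drops 6 mm to a solid stop and stays down; a pull of about 9 N would bring it up again.
- hinge_middle (a joint): Opening angle of the middle dust cap (rad): 0 shut and level, 1.57 upright, 1.75 at its stop. A light spring always shuts it again: 0.6 N at the tab to start lifting it, about 1 N when upright.
- cap_middle: The middle black plastic dust cap: a flat-topped disc 50 mm across, 7.5 mm thick, lying on the cup, with a thumb tab toward the robot. Origin on its hinge axis, 28 mm beyond the disc's centre, 131 mm above the bench before the bolt sinks. y axis: along the hinge (the shaker's y). x axis: from the disc's centre to the hinge (the shaker's x when shut).
- cap_middle_top (a point): Centre of the flat top (36 mm across) of the middle cap, 5 mm above its hinge axis: the place to tap, 136 mm above the bench before the bolt sinks.
- cap_middle_tab (a point): Gripping point of the middle cap's tab, a tongue 12 mm wide (along the hinge axis), 5 mm thick, rising at 30 degrees toward the robot to a rolled end 8 mm thick 12 mm farther out. 69 mm from the hinge axis, 13 mm above it, 46 mm above the platform, nothing under it. Fingers closing along the hinge axis can pinch its sides from above; it turns between them as the cap swings up.
- cap_middle_hinge (a point): Middle of the middle cap's hinge axis, on the far side of its cup; sinks with the bolt.
- bolt_right (a joint): How far the right (shaker-frame x -30, y -100 mm) bolt, with cup and cap, has sunk (m). 0 at the start for all three. Tight: solid when tapped (gives under 1 mm). Loose: gives way at 2 to 3 N of push down on its cap, drops 6 mm to a solid stop and stays down; a pull of about 9 N would bring it up again.
- hinge_right (a joint): Opening angle of the right dust cap (rad): 0 shut and level, 1.57 upright, 1.75 at its stop. A light spring always shuts it again: 0.6 N at the tab to start lifting it, about 1 N when upright.
- cap_right: The right black plastic dust cap: a flat-topped disc 50 mm across, 7.5 mm thick, lying on the cup, with a thumb tab toward the robot. Origin on its hinge axis, 28 mm beyond the disc's centre, 131 mm above the bench before the bolt sinks. y axis: along the hinge (the shaker's y). x axis: from the disc's centre to the hinge (the shaker's x when shut).
- cap_right_top (a point): Centre of the flat top (36 mm across) of the right cap, 5 mm above its hinge axis: the place to tap, 136 mm above the bench before the bolt sinks.
- cap_right_tab (a point): Gripping point of the right cap's tab, a tongue 12 mm wide (along the hinge axis), 5 mm thick, rising at 30 degrees toward the robot to a rolled end 8 mm thick 12 mm farther out. 69 mm from the hinge axis, 13 mm above it, 46 mm above the platform, nothing under it. Fingers closing along the hinge axis can pinch its sides from above; it turns between them as the cap swings up.
- cap_right_hinge (a point): Middle of the right cap's hinge axis, on the far side of its cup; sinks with the bolt.
- phone: Bystander: smartphone 150 x 74 x 9 mm lying on the bench to the right of the shaker. Origin: centre of its underside.
- torch: Bystander: black hand torch lying on the bench, 150 mm long, head 40 mm across, right of the shaker. Origin: underside, half-way along.
- spanner: Bystander: steel spanner 190 mm long lying flat on the bench to the left of the shaker. Origin: underside, near the middle.
- bottle: Bystander: pink drinking bottle, 68 mm across, 190 mm tall, standing on the bench to the left of the shaker. Origin: centre of its underside.

How it is judged:
By the outcome, as a careful person would: the job done as asked, in the order asked, and still so for the second after the job is handed in, while the arm keeps its last pose, push and grip.
It also fails if it takes over 56 s, if anything falls off the work surface, if the arm or the gripper's body presses on something with over 40 N, if the wrist force passes 120 N, or if a joint passes its speed limit or range.

ROBOT

A 7-joint arm with a two-finger parallel gripper is mounted at the origin on the work surface. World frame = base frame: x ahead of the robot, y to its left, z up, the work surface at z = 0. Lengths are in m, angles in rad, forces in N, time in s.
With the tool pointing down it reaches from about 0.425 to 1.025 m from the base axis. Payload 9.4 kg.
Tool frame: the origin (TCP) lies midway between the tips of the shut fingers; the grasp point (between the pads) lies 19 mm behind it (r.pinch_z is the distance from the TCP to the grasp point, in m); z points along the fingers, y is the direction in which the jaws open and shut (so a half turn about z gives the same grasp; the last joint's range is limited). The gripper opens to 93 mm and grips with 3 to 60 N. Pads are 15 mm wide; open, the fingers measure 128 mm over their backs; the gripper's body (75 mm by 188 mm) begins 65 mm behind the grasp point.
Start: joints at [-1.392, 0.599, -0.003, 1.599, 0.002, 0.943, -0.08], TCP at [0.183, 0.701, 0.195] pointing down, gripper open.
Joint ranges: [-2.57, 2.57], [-0.35, 1.97], [-1.29, 1.29], [0.11, 2.56], [-1.05, 4.19], [0.11, 1.86], [-2.63, 2.63]. Speed limits (rad/s): [2.22, 2.22, 3.01, 3.01, 3.14, 3.14, 3.14].

INTERFACE

Orientations are given as a rotation vector (axis times angle).
In Python, from bench import r gives the robot as it stands. Calls block until the motion is done:
- r.movep(position, orientation): joint-space move of the TCP to a pose.
- r.move_l(position, speed=0.15, frame=None, stop_force=None): straight line of the TCP; frame=None keeps the orientation; speed is the mean speed in m/s. With stop_force (N) it stops when the force on the tool has changed by that much, and returns True; else False.
- r.set_joints(angles): joint-space move.
- r.command_gripper(opening, squeeze=None): opening from 0.0 (shut) to 1.0 (fully open); squeeze is the grip in N (None keeps the last); returns when the fingers have stopped.
- r.dwell(seconds).
- r.solve_ik(position, orientation): joint angles nearest the present ones, or None.
- r.read_camera(name): name is "side" or "top"; returns a dict with "color" (480x640x3 uint8, red, green, blue), "fx", "fy", "cx", "cy" (pixels), "R" (3x3) and "t" (3): a world point X has camera coordinates R X + t. Camera axes: x right, y down, z forward; pixel columns grow to the right and rows downward; lengths in m; the calibration is good to about 2 mm. A picture is of the moment at which its call begins. There is no depth.
A pose or a line that the arm cannot do raises r.PlanningError and nothing moves.
- r.finish_job(): hands the job in, once; it reports no verdict.
Readings, each from a call of its own:
- r.current_time(): time.
- r.current_qpos(): joint angles.
- r.current_joint_velocities(): joint speeds.
- r.current_tau(): joint torques, N m.
- r.current_position(): TCP position.
- r.current_ee_rot(): TCP orientation.
- r.current_contact_force(): force on the tool from outside, world axes, zero at the start.
- r.current_wrist_torque(): the same for the moment, N m.
- r.current_opening(): opening from 0.0 (shut) to 1.0 (fully open).
Only numpy, scipy, OpenCV 4.12 (cv2) and the standard library are available. Lean on these libraries where they do the work, as an engineer would, in place of code of your own. Each camera call takes 0.05 s, during which the arm holds its last target.

## Working session

There is one attempt and no reset: what is moved stays moved. The work goes in short steps, each a Python script; the robot and the scene stay as the last script left them, time stands still between calls to the robot, and variables do not carry over. Pictures are saved under pics/ and viewed, and the job is handed in when it is done.

```bash
ls; mkdir -p pics
python3 - <<'E'
from bench import r
import cv2
for n in("side","top"):
    c=r.read_camera(n); cv2.imwrite(f"pics/{n}0.png",c["color"][:,:,::-1])
    print(n,c["fx"],c["fy"],c["cx"],c["cy"],c["R"],c["t"])
print(r.current_time(),r.current_ee_rot(),r.pinch_z,r.current_contact_force())
E
```

```text
pics
side 608.3418511725242 608.3418511725242 325.77404127175987 237.73867318728762 [[ 0.69784378 -0.71623747 -0.00423605]
 [-0.46659965 -0.45011395 -0.76136863]
 [ 0.54341404  0.53329291 -0.64830538]] [-0.38422616  0.31851143  1.4363208 ]
top 525.7904960534269 525.7904960534269 328.5322985506799 238.31128980889585 [[ 0.0073637  -0.99992859 -0.00941207]
 [-0.99575973 -0.00646924 -0.0917644 ]
 [ 0.09169696  0.01004789 -0.99573626]] [0.01309239 0.57420324 1.37571037]
0.1 [-4.00658277e-01 -3.11590452e+00  2.12265585e-03] 0.0188 [ 0.65781797 -0.34982487  0.5552976 ]
```

View pics/side0.png

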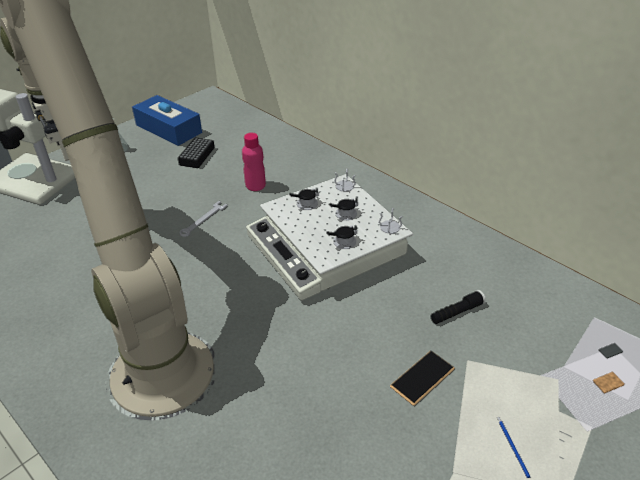

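View pics/top0.png

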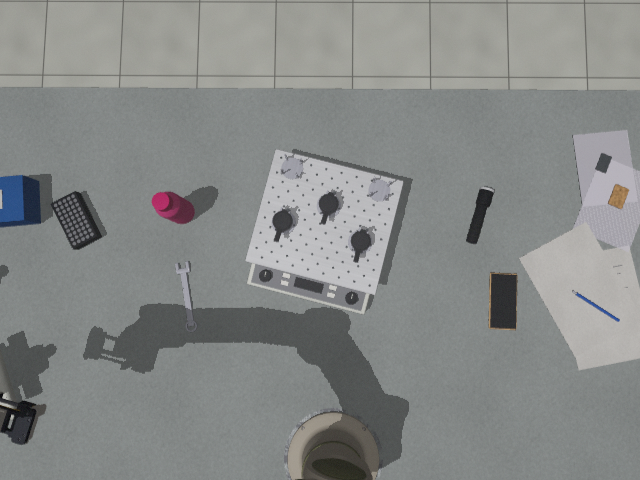

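The side view shows all three caps near (307,195), (346,205) and (344,233). The top view shows them near (282,221), (328,204) and (361,241), with the shaker yawed slightly. I'll enlarge both.

Run:
```python
import cv2
a=cv2.imread("pics/top0.png")[140:320,235:415]; cv2.imwrite("pics/topc.png",cv2.resize(a,None,fx=3.3,fy=3.3,interpolation=cv2.INTER_CUBIC))
a=cv2.imread("pics/side0.png")[165:305,235:420]; cv2.imwrite("pics/sidec.png",cv2.resize(a,None,fx=4,fy=4,interpolation=cv2.INTER_CUBIC))
```

```text
(no output)
```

View pics/topc.png

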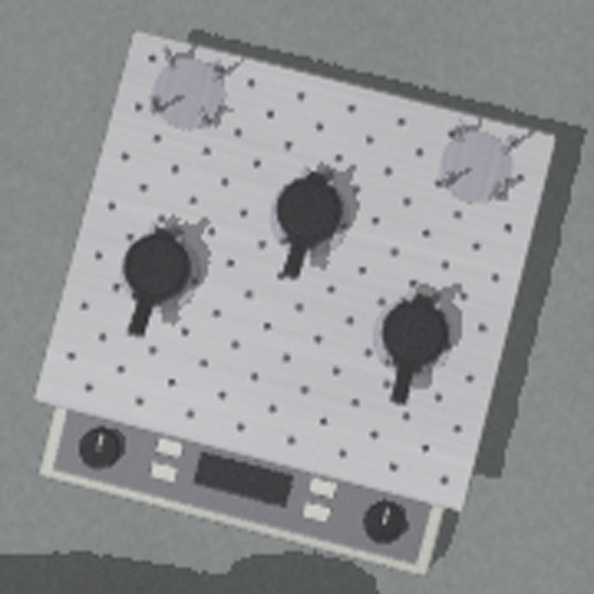

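View pics/sidec.png

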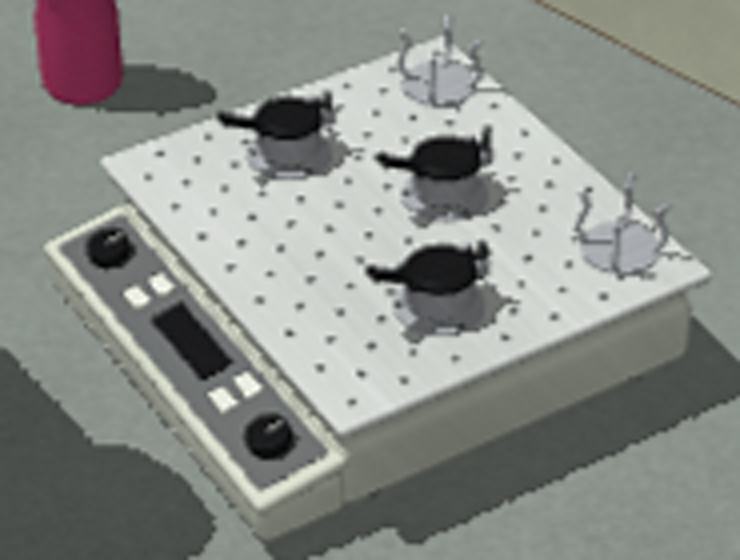

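```bash
cat > fit.py <<'E'
import numpy as np
from bench import r
from scipy.optimize import least_squares
top={(150,170,98):(136,32),(150,-170,98):(555,135),(-150,-170,98):(462,510),(-150,170,98):(36,400),(-30,100,136):(157,269),(40,0,136):(308,211),(-30,-100,136):(415,332)}
side={(150,170,98):(440,38),(150,-170,98):(710,272),(-150,-170,98):(343,432),(-150,170,98):(103,160),(-30,100,136):(288,116),(40,0,136):(443,157),(-30,-100,136):(440,268)}
O=[]
for n,d,f,o in(("top",top,3.3,(235,140)),("side",side,4,(235,165))):
    c=r.read_camera(n)
    for X,uv in d.items(): O.append((n,c,np.array(X)/1e3,(np.array(uv)+.5)/f-.5+np.array(o)))
def proj(c,X):
    q=c["R"]@X+c["t"]; return np.array([c["fx"]*q[0]/q[2]+c["cx"],c["fy"]*q[1]/q[2]+c["cy"]])
def W(p,X):
    s,k=np.sin(p[2]),np.cos(p[2]); return np.array([p[0]+k*X[0]-s*X[1],p[1]+s*X[0]+k*X[1],X[2]])
for sel in(("top",),("side",),("top","side")):
    S=[o for o in O if o[0] in sel]
    g=least_squares(lambda p:np.concatenate([proj(c,W(p,X))-uv for _,c,X,uv in S]),[.6,0,-.2],loss="soft_l1")
    print(sel,g.x,np.round(g.fun.reshape(-1,2),1).tolist() if len(sel)==2 else "")
for X in((-30,100),(40,0),(-30,-100)): print(W(g.x,np.array([*X,136])/1e3))
E
python3 fit.py
```

```text
('top',) [ 0.61218558  0.02696063 -0.24242755] 
('side',) [ 0.61209925  0.02775723 -0.23957834] 
('top', 'side') [ 0.6120781   0.02724312 -0.24125984] [[-1.1, -0.7], [0.6, -0.1], [0.7, 0.8], [-1.1, 0.8], [-0.4, -0.4], [0.1, -0.3], [0.1, 0.3], [0.6, -0.5], [1.1, 0.5], [-0.3, 0.9], [-1.4, 0.3], [-0.2, -0.2], [0.6, -0.5], [0.0, -0.5]]
[0.60683959 0.13151468 0.136     ]
[0.65091961 0.01768608 0.136     ]
[ 0.55905435 -0.06269286  0.136     ]
```

```bash
cat > h.py <<'E'
import numpy as np
from scipy.spatial.transform import Rotation as Rn
from bench import r
P=np.array([0.61208,0.02724,-0.24126]); s,k=np.sin(P[2]),np.cos(P[2])
ex=np.array([k,s,0]); ey=np.array([-s,k,0]); ez=np.array([0,0,1.])
B={"left":(-.03,.1),"middle":(.04,0),"right":(-.03,-.1)}
def W(x,y,z): return np.array([P[0],P[1],0])+x*ex+y*ey+z*ez
def ori(tilt,sg):
    z=np.sin(tilt)*ex-np.cos(tilt)*ez; y=sg*ey; x=np.cross(y,z)
    return Rn.from_matrix(np.c_[x,y,z])
def tabpose(b,th,sink,tilt,sg,dr=0):
    hx=B[b][0]+.028; hz=.131-sink; R=np.hypot(.069,.013)+dr; a=np.arctan2(.013,.069)+th
    g=W(hx-R*np.cos(a),B[b][1],hz+R*np.sin(a)); o=ori(tilt,sg)
    return g+o.as_matrix()[:,2]*r.pinch_z,o.as_rotvec()
E
python3 - <<'E'
from h import *
for sg in(1,-1):
    print(sg,r.solve_ik(W(-.03,.1,.18),ori(0,sg).as_rotvec()))
    for b in B:
        print(b,[r.solve_ik(*tabpose(b,np.radians(t),.006,np.radians(t/2),sg)) is not None for t in (0,30,60,90)], r.solve_ik(*tabpose(b,np.radians(88),.006,np.radians(44),sg)))
print(Rn.from_rotvec(r.current_ee_rot()).as_matrix())
E
```

```text
1 [-0.35654247  0.4902532   0.0756824   1.86558078 -0.05025906  0.78758025
  1.07526605]
left [True, True, True, True] [-0.65810602  0.48327667  0.16968666  2.32957349  2.08216891  0.49594792
 -1.20703539]
middle [True, True, True, True] [-0.24063418  0.48447031 -0.03354794  2.29569857  2.30011733  0.49054827
 -1.16502979]
right [True, True, True, True] [-0.15112338  0.42256924  0.05119649  2.50510982  2.71498744  0.56123766
 -1.47142845]
-1 [-0.81424151  0.61028656  0.80641112  1.89398537 -0.56600914  0.8810172
 -1.53487751]
left [True, True, False, True] [-0.66136638  0.48360425  0.17427593  2.32977676  2.08473779  0.49407318
  1.93169183]
middle [True, True, False, True] [-0.12955736  0.48854377 -0.18650296  2.28863921  2.20734437  0.54367024
  2.08660785]
right [True, True, True, True] [ 0.41812536  0.49635825 -0.73113558  2.4704231   2.23629397  0.7553444
  2.19878365]
[[-9.67489772e-01  2.52910101e-01 -1.48336803e-04]
 [ 2.52910129e-01  9.67489340e-01 -9.18771101e-04]
 [-8.88522169e-05 -9.26417523e-04 -9.99999567e-01]]
```

Run:
```python
from h import *
o=ori(0,1).as_rotvec()
p=r.current_position(); r.move_l([p[0],p[1],.30],speed=.2)
r.command_gripper(0.0,squeeze=10)
q=W(-.03,.1,.30); r.movep(q,o); r.move_l(W(-.03,.1,.158),speed=.15)
print(r.current_time(),r.current_position())
f0=r.current_contact_force(); hit=r.move_l(W(-.03,.1,.124),speed=.02,stop_force=5)
print("left",hit,r.current_position(),r.current_contact_force()-f0)
r.move_l(W(-.03,.1,.165),speed=.1)
print(r.current_time())
```

```text
5.9417 [0.6073806  0.13160711 0.15880194]
left False [0.60689743 0.13154034 0.12410575] [-1.04549402 -1.20917226  0.00511755]
8.35
```

```bash
cat > look.py <<'E'
import cv2,sys
from bench import r
t=sys.argv[1]
a=r.read_camera("side")["color"][:,:,::-1][120:305,215:420]; cv2.imwrite(f"pics/s{t}.png",cv2.resize(a,None,fx=3.2,fy=3.2,interpolation=cv2.INTER_CUBIC))
E
python3 look.py 1; python3 -c "
from bench import r
print(r.current_contact_force(),r.current_opening(),r.current_position())"
```

```text
[ 0.51512442  0.0319834  -0.46374553] 0.0073597613796932675 [0.60647508 0.1315492  0.16460073]
```

View pics/s1.png

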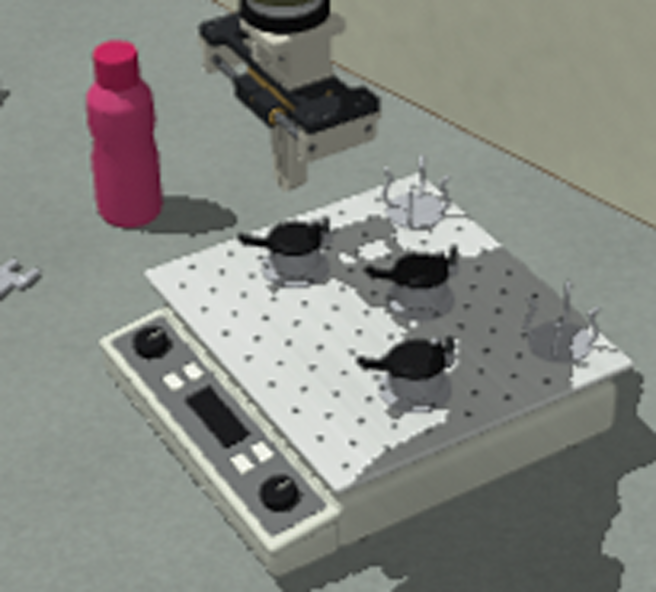

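```bash
python3 - <<'E'
from h import *
c=r.read_camera("side")
for X in (r.current_position(),W(-.03,.1,.136),W(-.03,.1,.13)):
    q=c["R"]@X+c["t"]; u=np.array([c["fx"]*q[0]/q[2]+c["cx"],c["fy"]*q[1]/q[2]+c["cy"]]); print(u,(u-[215,120])*3.2,q[2])
print(r.current_qpos())
E
python3 - <<'E'
import cv2
from bench import r
a=r.read_camera("top")["color"][:,:,::-1][120:320,215:415]; cv2.imwrite("pics/t1.png",cv2.resize(a,None,fx=3,fy=3,interpolation=cv2.INTER_CUBIC))
E
```

```text
[306.09596532 185.41902725] [291.50708902 209.3408872 ] 1.7293855669342675
[306.45412041 193.40831369] [292.65318532 234.9066038 ] 1.7480516438255582
[306.50584191 195.09300015] [292.81869412 240.29760047] 1.75194147607971
[-0.47238073  0.51762175  0.24784319  1.88785687 -0.17744028  0.75828665
  1.20332126]
```

View pics/t1.png

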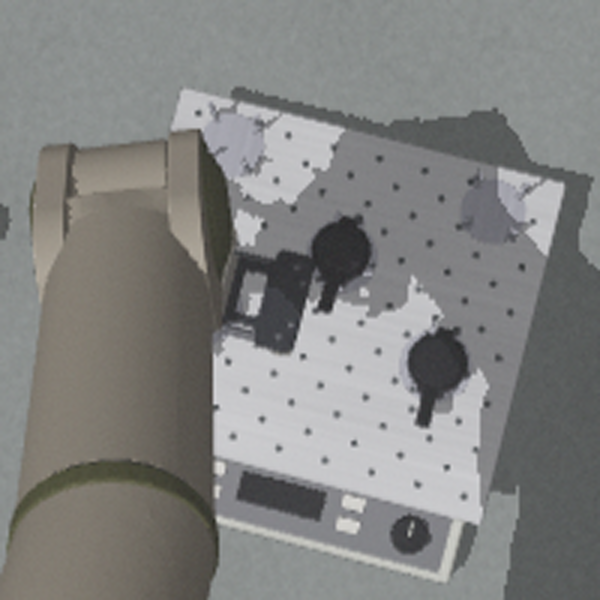

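Run:
```python
import cv2
from bench import r
a=r.read_camera("side")["color"][:,:,::-1][125:210,260:350]; cv2.imwrite("pics/s2.png",cv2.resize(a,None,fx=7,fy=7,interpolation=cv2.INTER_NEAREST))
```

```text
(no output)
```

View pics/s2.png

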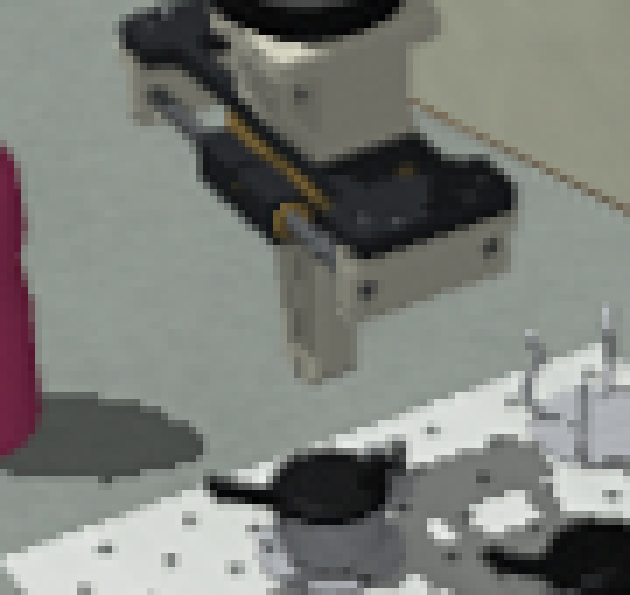

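The side view shows the fingertips at (305,179), but the reported TCP projects to row 185. The real tips therefore appear about 22 mm higher than reported, and the cap hasn't been touched yet. I'll probe further down with a force guard.

```bash
python3 - <<'E'
from h import *
r.move_l(W(-.03,.1,.130),speed=.1)
f0=r.current_contact_force(); hit=r.move_l(W(-.03,.1,.098),speed=.015,stop_force=5)
print("left",hit,r.current_position(),r.current_contact_force()-f0,r.current_time())
E
python3 - <<'E'
import cv2
from bench import r
a=r.read_camera("side")["color"][:,:,::-1][125:210,260:350]; cv2.imwrite("pics/s3.png",cv2.resize(a,None,fx=7,fy=7,interpolation=cv2.INTER_NEAREST))
E
```

```text
left True [0.60688725 0.13152881 0.10623326] [-1.84577908 -0.16745382  8.25752882] 10.5167
```

View pics/s3.png

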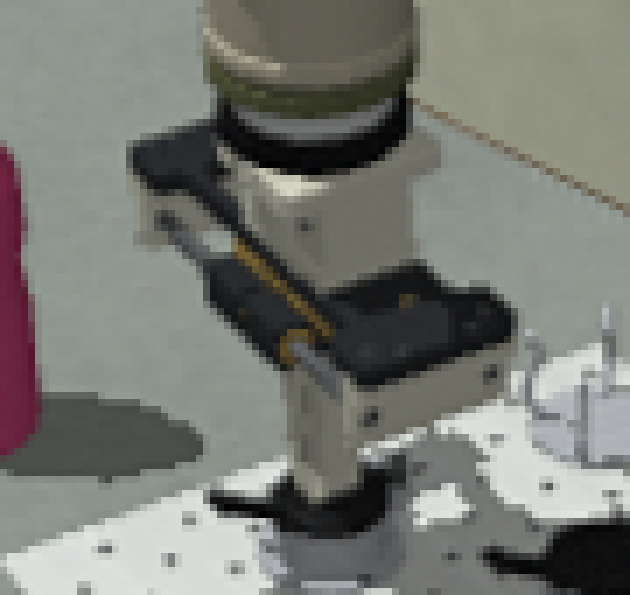

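Contact came at a reported z of 0.106. The left cap now sits about 1.4 px lower (tab row 485 to 495 in the crop), so it looks sunk. I'll tap the other two to complete the order and to calibrate the z offset.

```bash
python3 - <<'E'
from h import *
r.move_l(W(-.03,.1,.145),speed=.12)
for b in("middle","right"):
    x,y=B[b]
    r.move_l(W(x,y,.145),speed=.2); r.move_l(W(x,y,.122),speed=.1)
    r.dwell(.1); f0=r.current_contact_force(); hit=r.move_l(W(x,y,.096),speed=.015,stop_force=5)
    print(b,hit,r.current_position(),r.current_contact_force()-f0,r.current_time())
    r.move_l(W(x,y,.145),speed=.12)
p=r.current_position();print(r.current_qpos())
E
python3 look.py 4
```

```text
middle True [0.65095176 0.01768644 0.11175853] [-0.47083178  0.63286995  4.76451037] 13.15
right True [ 0.55909891 -0.06270201  0.11169203] [-0.23569937  0.69178338  6.69976503] 15.6917
[-0.14762421  0.47834786  0.22473466  2.0320614  -0.16984206  0.65059033
  1.5182443 ]
```

View pics/s4.png

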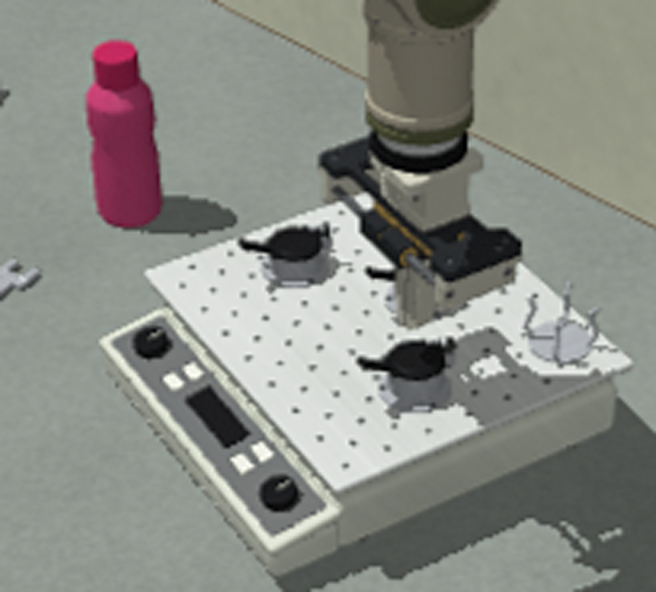

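Middle and right are both solid, with contact at 0.1118 and 0.1117. Left contacted at 0.1062, so it is 5.5 mm lower and is the loose one. Those contacts also put the true tips about 24.3 mm above the reported TCP. Next I'll go to the left tab.

```bash
cat >> h.py <<'E'
OFF=.0243; TIP=.013; SINK=.0057
O0=ori(0,1).as_rotvec()
def tcp(th,dr=0,dz=0):
    R=np.hypot(.069,.013)+dr; a=np.arctan2(.013,.069)+th
    return W(-.002-R*np.cos(a),.1,.131-SINK+R*np.sin(a)-TIP-OFF+dz)
E
python3 - <<'E'
from h import *
print([r.solve_ik(tcp(t),O0) is not None for t in(0,.5,1,1.5)], tcp(0))
x=r.current_position(); r.move_l([x[0],x[1],.17],speed=.15)
p=tcp(0); p[2]=.17; r.move_l(p,speed=.2); r.command_gripper(.42,squeeze=10)
p[2]=tcp(0)[2]+.02; r.move_l(p,speed=.1); r.dwell(.2)
print(r.current_position(),r.current_time(),r.current_opening())
E
python3 look.py 5
python3 - <<'E'
import cv2
from bench import r
a=r.read_camera("top")["color"][:,:,::-1][170:270,235:375]; cv2.imwrite("pics/t5.png",cv2.resize(a,None,fx=5,fy=5,interpolation=cv2.INTER_CUBIC))
a=r.read_camera("side")["color"][:,:,::-1][135:215,260:350]; cv2.imwrite("pics/s5.png",cv2.resize(a,None,fx=7,fy=7,interpolation=cv2.INTER_NEAREST))
E
```

```text
[True, True, True, True] [0.56702896 0.14130754 0.101     ]
[0.56739962 0.14139537 0.12165643] 19.3 0.41635106273500067
```

View pics/s5.png

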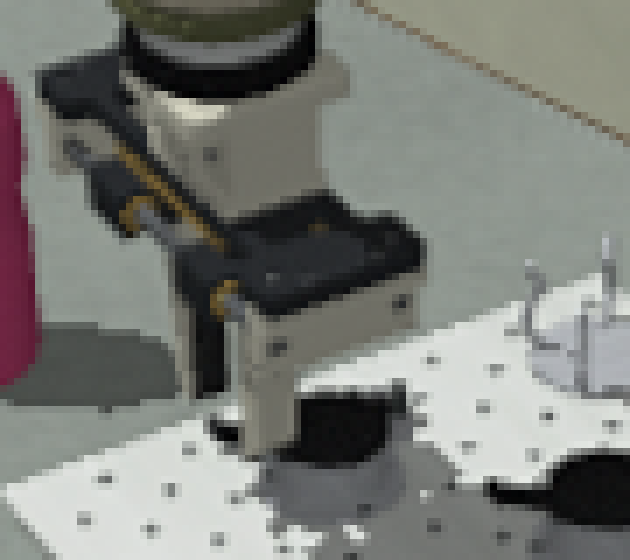

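View pics/t5.png

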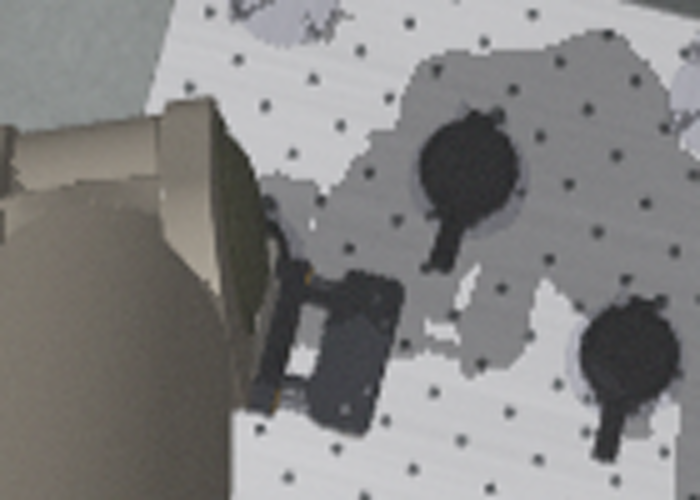

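Run:
```python
from h import *
c=r.read_camera("side")
def pj(X):
    q=c["R"]@X+c["t"]; u=np.array([c["fx"]*q[0]/q[2]+c["cx"],c["fy"]*q[1]/q[2]+c["cy"]]); return (u-[260,135])*7
p=r.current_position()+[0,0,OFF]
print("mid",pj(p)); w=.42*.093/2
print("Lfinger inner/outer",pj(p+w*ey),pj(p+(w+.0175)*ey),"R",pj(p-w*ey),pj(p-(w+.0175)*ey))
print("tab",pj(W(-.071,.1,.1383)),"end",pj(W(-.0815,.1,.1443)),"cap c",pj(W(-.03,.1,.13)))
```

```text
mid [237.53306935 421.40229143]
Lfinger inner/outer [213.85537206 397.32216046] [192.92965321 376.04078145] R [261.5604788  445.83807837] [283.39388775 468.04257488]
tab [238.10482754 436.20690696] end [214.95922731 432.55262504] cap c [325.54089339 420.65100103]
```

The tip midpoint is seen at (237,426) and predicted at (237.5,421). The tab lies between the fingers as predicted. Descending and pinching.

```bash
python3 - <<'E'
from h import *
f0=r.current_contact_force()
hit=r.move_l(tcp(0),speed=.04,stop_force=4)
print(hit,r.current_position(),r.current_contact_force()-f0)
r.command_gripper(0.0,squeeze=8); r.dwell(.2)
print(r.current_opening(),r.current_opening()*93,r.current_contact_force()-f0,r.current_time())
E
python3 - <<'E'
import cv2
from bench import r
a=r.read_camera("side")["color"][:,:,::-1][135:215,260:350]; cv2.imwrite("pics/s6.png",cv2.resize(a,None,fx=7,fy=7,interpolation=cv2.INTER_NEAREST))
E
```

```text
False [0.56702523 0.14121428 0.10081234] [0.07160207 0.56599141 0.19454547]
0.12874950627961018 11.973704084003748 [ 0.28827533 -1.76876383  1.62063389] 20.9
```

View pics/s6.png

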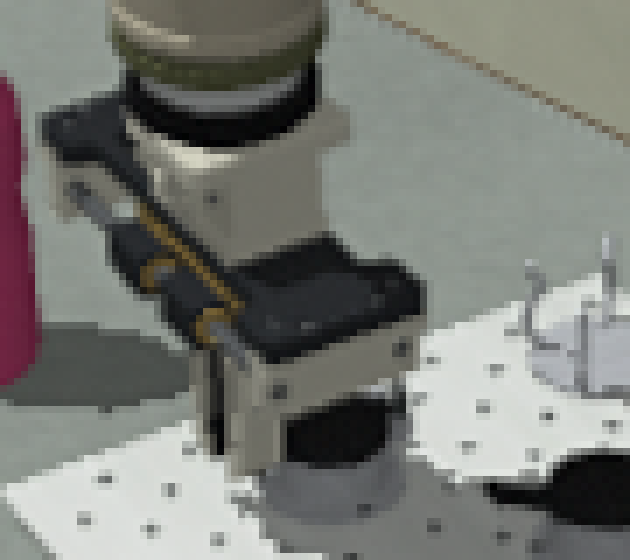

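The gap is 12.0 mm, which is the tab's width, so it is pinched. Now I'll swing along the arc while watching the forces.

```bash
python3 - <<'E'
from h import *
f0=r.current_contact_force()
for i in range(1,8):
    t=i*.1
    r.move_l(tcp(t),speed=.03)
    f=r.current_contact_force()-f0
    print(round(t,2),np.round([f@ex,f@ey,f[2]],1),round(r.current_opening()*93,1))
    if np.linalg.norm(f)>7: print("stop");break
print(r.current_time())
E
python3 - <<'E'
import cv2
from bench import r
a=r.read_camera("side")["color"][:,:,::-1][125:205,260:350]; cv2.imwrite("pics/s7.png",cv2.resize(a,None,fx=7,fy=7,interpolation=cv2.INTER_NEAREST))
E
```

```text
0.1 [-1.   0.3 -1.6] 11.3
0.2 [-0.2  0.8 -1.6] 11.6
0.3 [-0.3 -0.9 -0.3] 11.9
0.4 [-0.9 -1.  -1.3] 11.6
0.5 [ 0.  -0.8 -0.4] 12.1
0.6 [-1.5 -1.1  0.2] 11.9
0.7 [-2.2 -0.8 -0.6] 11.7
23.6333
```

View pics/s7.png

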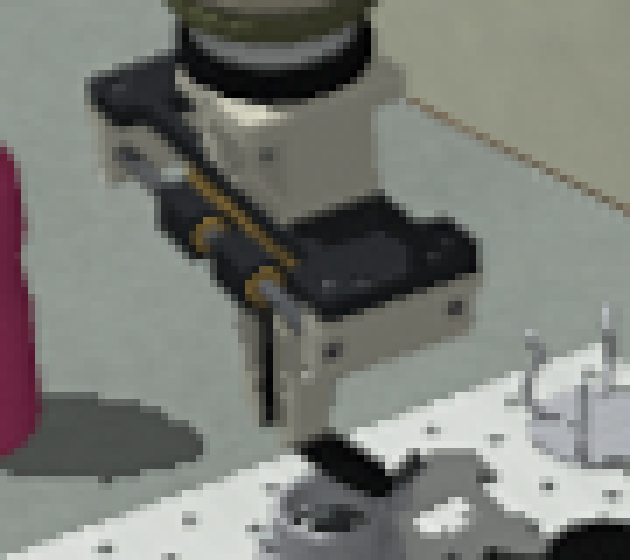

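The cap is up about 40°, the hex bolt is visible in the cup at (330,515), and forces are small. Continuing.

```bash
python3 - <<'E'
from h import *
f0=np.zeros(3)
for t in (.8,.9,1.0,1.1,1.2,1.3,1.4,1.5):
    r.move_l(tcp(t),speed=.03)
    f=r.current_contact_force()-f0
    print(round(t,2),np.round([f@ex,f@ey,f[2]],1),round(r.current_opening()*93,1))
    if np.linalg.norm(f)>7: print("stop");break
r.dwell(.3);print(r.current_time(),r.current_position()-tcp(t))
E
python3 - <<'E'
import cv2
from bench import r
a=r.read_camera("side")["color"][:,:,::-1][125:205,260:350]; cv2.imwrite("pics/s8.png",cv2.resize(a,None,fx=7,fy=7,interpolation=cv2.INTER_NEAREST))
E
```

```text
0.8 [-1.2 -1.8  2. ] 11.8
0.9 [-1.4 -0.8  1.3] 11.9
1.0 [-2.  -2.3  2.7] 11.9
1.1 [-1.  -1.3  2.9] 11.9
1.2 [-1.  -2.2  3.1] 11.4
1.3 [-1.4 -2.1  3.9] 11.6
1.4 [-1.8 -1.4  5.5] 12.0
1.5 [-0.7 -1.6  6.6] 11.6
27.05 [5.98962563e-04 3.36918626e-05 5.27375219e-04]
```

View pics/s8.png

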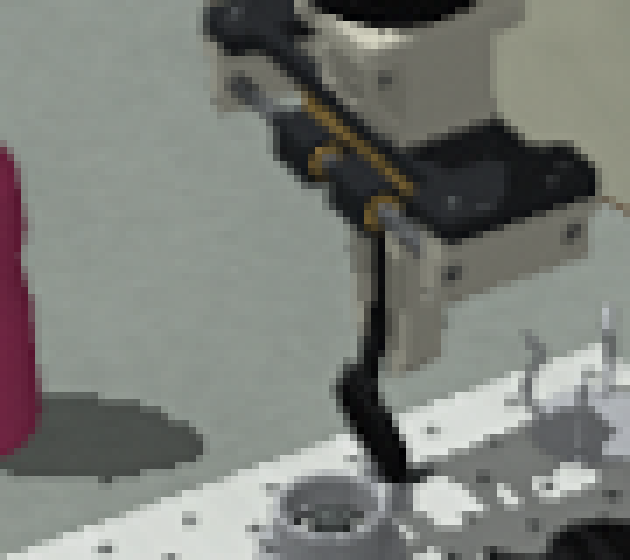

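Run:
```python
from h import *
import cv2
c=r.read_camera("side")
im0=cv2.resize(np.ascontiguousarray(c["color"][:,:,::-1][125:205,260:350]),None,fx=4,fy=4,interpolation=cv2.INTER_NEAREST)
def pj(X):
    q=c["R"]@X+c["t"]; u=np.array([c["fx"]*q[0]/q[2]+c["cx"],c["fy"]*q[1]/q[2]+c["cy"]]); return (u-[260,125]+.5)*4
out=[]
for th in(1.1,1.5):
    im=im0.copy()
    def C(x,y,z): # cap frame
        return W(-.002+np.cos(th)*x+np.sin(th)*z,.1+y,.131-SINK-np.sin(th)*x+np.cos(th)*z)
    for zz in(.005,-.0025):
        pts=[pj(C(-.028+.025*np.cos(a),.025*np.sin(a),zz)) for a in np.linspace(0,6.28,40)]
        cv2.polylines(im,[np.int32(pts)],True,(0,0,255),1)
    for X in(C(-.069,0,.013),C(-.081,0,.019),C(0,0,0)): cv2.circle(im,tuple(np.int32(pj(X)).tolist()),3,(0,255,0),-1)
    out.append(im)
cv2.imwrite("pics/s9.png",np.hstack(out))
```

```text
(no output)
```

View pics/s9.png

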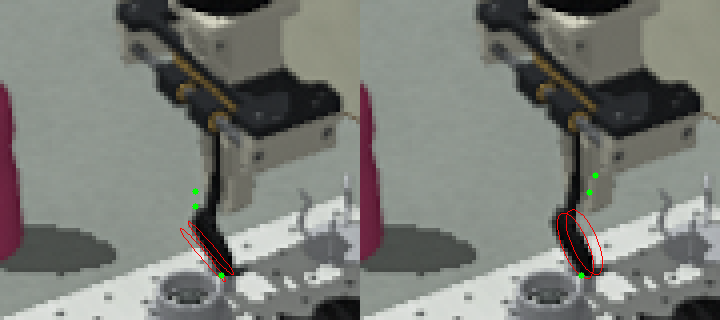

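```bash
cat > ov.py <<'E'
from h import *
import cv2,sys
c=r.read_camera("side"); x0,y0,F=290,165,9
im0=cv2.resize(np.ascontiguousarray(c["color"][:,:,::-1][y0:y0+33,x0:x0+40]),None,fx=F,fy=F,interpolation=cv2.INTER_CUBIC)
def pj(X):
    q=c["R"]@X+c["t"]; u=np.array([c["fx"]*q[0]/q[2]+c["cx"],c["fy"]*q[1]/q[2]+c["cy"]]); return (u-[x0,y0]+.5)*F
out=[im0]
for th in map(float,sys.argv[2:]):
    im=im0.copy()
    def C(x,y,z): return W(-.002+np.cos(th)*x+np.sin(th)*z,.1+y,.131-SINK-np.sin(th)*x+np.cos(th)*z)
    for zz in(.005,-.0025):
        pts=[pj(C(-.028+.025*np.cos(a),.025*np.sin(a),zz)) for a in np.linspace(0,6.28,40)]
        cv2.polylines(im,[np.int32(pts)],True,(0,0,255),1)
    for X in(C(-.069,0,.013),C(-.081,0,.019),C(0,.012,0),C(0,-.012,0)): cv2.circle(im,tuple(np.int32(pj(X)).tolist()),3,(0,255,0),-1)
    out.append(im)
while len(out)%2: out.append(im0)
n=len(out)//2
cv2.imwrite(sys.argv[1],np.vstack([np.hstack(out[i:i+2]) for i in range(0,len(out),2)][:2]))
E
python3 ov.py pics/ov1.png 1.3 1.4 1.5
python3 -c "
from bench import r
print(r.current_contact_force())"
```

```text
[-1.56684137 -1.19906053  7.15880285]
```

View pics/ov1.png

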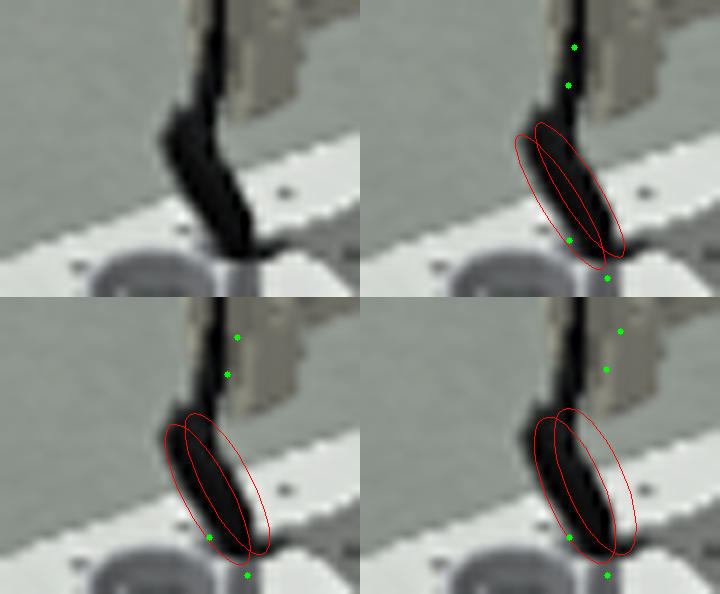

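```bash
sed -i 's/for zz in(.005,-.0025):/for zz,rr in((.005,.018),(.002,.025),(-.0025,.025)):/; s/-.028+.025\*np.cos(a),.025\*np.sin(a)/-.028+rr*np.cos(a),rr*np.sin(a)/' ov.py; python3 ov.py pics/ov2.png 1.3 1.4 1.5
```

View pics/ov2.png

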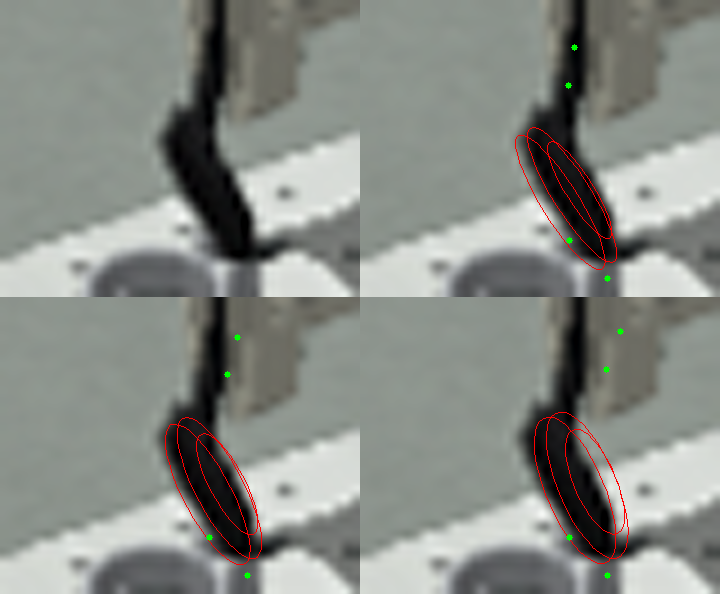

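The cap reads about 1.35–1.4 rad in the overlay, less than the commanded 1.5. The 7 N downward push suggests my arc is slightly low and short. I'll relieve it upward and go farther over.

```bash
python3 - <<'E'
from h import *
for t,dz in ((1.5,.001),(1.5,.002),(1.54,.0025),(1.58,.003),(1.62,.003)):
    r.move_l(tcp(t,dz=dz),speed=.02); r.dwell(.1)
    f=np.mean([r.current_contact_force() for _ in range(5)],0)
    print(t,dz,np.round([f@ex,f@ey,f[2]],1),round(r.current_opening()*93,1))
    if f[2]<-4 or f[2]>11: print("stop");break
print(r.current_time())
E
python3 ov.py pics/ov3.png 1.4 1.5 1.6
```

```text
1.5 0.001 [-0.8 -1.2 -0.5] 11.7
1.5 0.002 [-0.5 -0.1 -8.8] 11.3
stop
27.95
```

View pics/ov3.png

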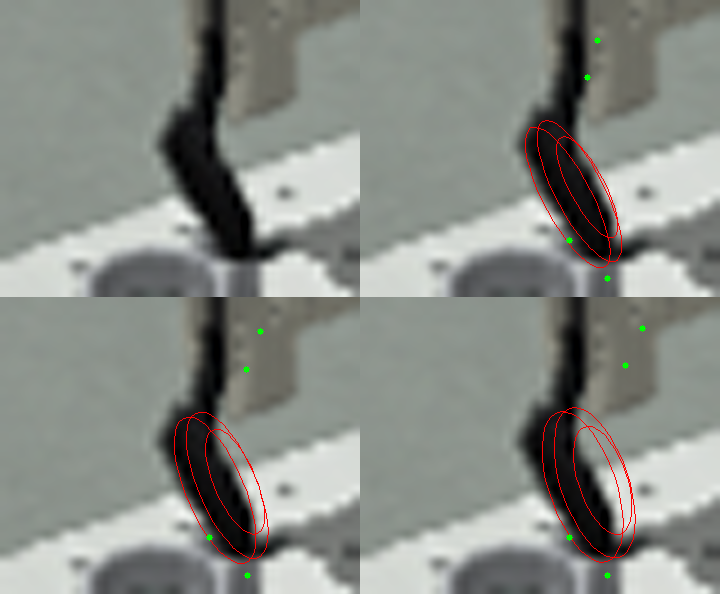

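Pull reached −8.8 N, close to the 9 N that would raise the bolt, so I'm backing off right away. The contact is stiff (about 8 N/mm), so I'll use small force-guided steps.

```bash
cat > step.py <<'E'
from h import *
import sys
ts=[float(a) for a in sys.argv[2:]]; dz=float(sys.argv[1])
def F():
    f=np.mean([r.current_contact_force() for _ in range(5)],0); return np.array([f@ex,f@ey,f[2]])
def go(t,dz): r.move_l(tcp(t,dz=dz),speed=.02); r.dwell(.08); return F()
for t in ts:
    f=go(t,dz)
    for _ in range(3):
        if abs(f[2]-2)<2: break
        dz+=np.clip((f[2]-2)/-8e3*-1*-1,-.0008,.0008); f=go(t,dz)
    print(t,round(dz,5),np.round(f,1),round(r.current_opening()*93,1))
    if abs(f[2])>8: break
print(r.current_time())
E
sed -i 's#(f\[2\]-2)/-8e3\*-1\*-1#(f[2]-2)/8e3#' step.py
python3 step.py .0008 1.5 1.53 1.56 1.59 1.62; python3 ov.py pics/ov4.png 1.4 1.5 1.6
```

```text
1.5 0.00014 [-1.4 -1.1  3.2] 11.6
1.53 0.00066 [ 0.  -1.6  4. ] 11.5
1.56 0.00129 [-0.3 -0.8  2.2] 11.8
1.59 0.00129 [-0.9 -1.2  3.3] 11.9
1.62 0.0019 [ 0.2 -1.2  1.3] 11.2
31.7
```

View pics/ov4.png

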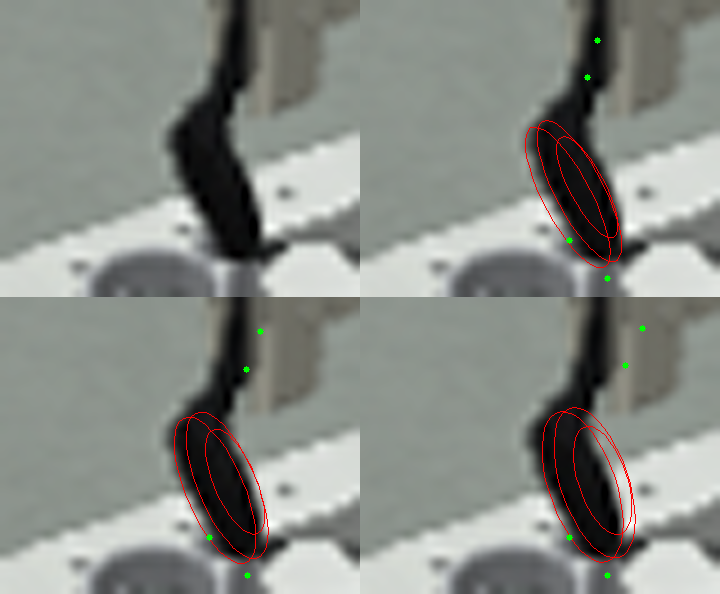

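```bash
python3 step.py .0019 1.65 1.68; python3 ov.py pics/ov5.png 1.5 1.55 1.6
python3 - <<'E'
import cv2,numpy as np
from bench import r
c=r.read_camera("side")["color"][:,:,::-1]
cv2.imwrite("pics/full_end.png",c)
a=cv2.resize(c[180:210,290:330],None,fx=9,fy=9,interpolation=cv2.INTER_CUBIC)
# earlier s7: crop rows125-205, cols260-350 at 7x nearest
s=cv2.imread("pics/s7.png")[3::7,3::7]; b=cv2.resize(s[55:80,30:70],None,fx=9,fy=9,interpolation=cv2.INTER_CUBIC)
s=cv2.imread("pics/s2.png")[3::7,3::7]; d=cv2.resize(s[55:85,30:70],None,fx=9,fy=9,interpolation=cv2.INTER_CUBIC)
s=cv2.imread("pics/s6.png")[3::7,3::7]; e=cv2.resize(s[45:75,30:70],None,fx=9,fy=9,interpolation=cv2.INTER_CUBIC)
b=cv2.copyMakeBorder(b,0,45,0,0,cv2.BORDER_CONSTANT)
cv2.imwrite("pics/cmp.png",np.vstack([np.hstack([d,e]),np.hstack([b,a])]))
E
```

```text
1.65 0.0019 [-1.1 -0.9  1.7] 11.6
1.68 0.0019 [-1.1 -1.7  3.7] 11.4
32.4333
```

View pics/ov5.png

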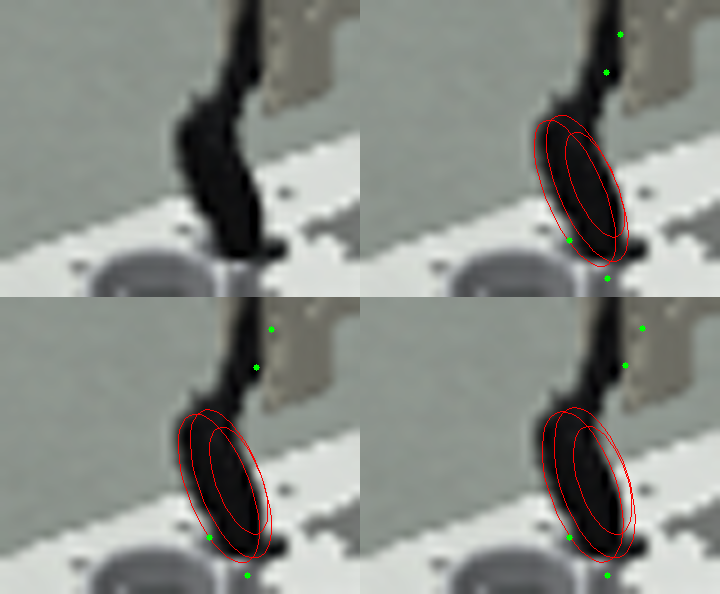

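View pics/cmp.png

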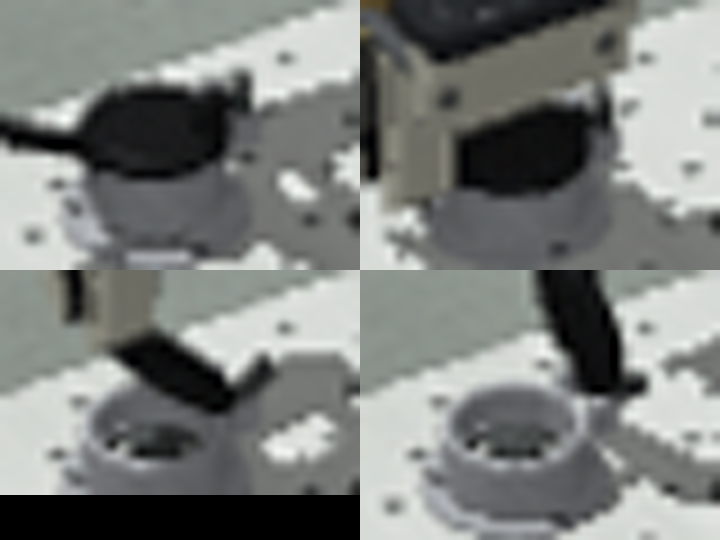

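View pics/full_end.png

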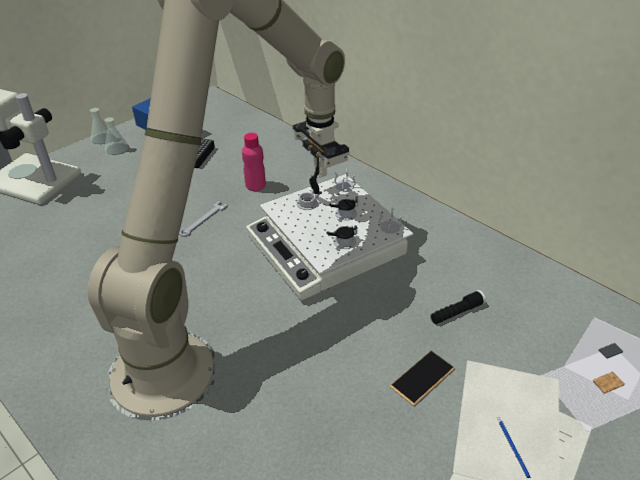

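Run:
```python
from h import *
import cv2
c=r.read_camera("side"); x0,y0,F=295,158,14
im0=cv2.resize(np.ascontiguousarray(c["color"][:,:,::-1][y0:y0+40,x0:x0+28]),None,fx=F,fy=F,interpolation=cv2.INTER_NEAREST)
im0=np.clip(im0.astype(float)*1.8,0,255).astype(np.uint8)
def pj(X):
    q=c["R"]@X+c["t"]; u=np.array([c["fx"]*q[0]/q[2]+c["cx"],c["fy"]*q[1]/q[2]+c["cy"]]); return np.int32((u-[x0,y0]+.5)*F)
im=im0.copy()
p=r.current_position()+[0,0,OFF]
for s_ in(1,-1):  # pads
    q=[p+s_*.006*ey+a*.0075*ex+b*ez for a,b in((-1,0),(1,0),(1,.04),(-1,.04))]
    cv2.polylines(im,[np.array([pj(x) for x in q])],True,(255,255,0) if s_>0 else (0,255,255),1)
for th,col in((1.4,(255,0,255)),(1.5,(0,255,0)),(1.6,(0,0,255))):
    def C(x,y,z): return W(-.002+np.cos(th)*x+np.sin(th)*z,.1+y,.131-SINK-np.sin(th)*x+np.cos(th)*z)
    cv2.polylines(im,[np.array([pj(C(*v)) for v in((-.053,.006,.004),(-.081,.006,.019),(-.081,-.006,.019),(-.053,-.006,.004))])],True,col,1)
    cv2.polylines(im,[np.array([pj(C(-.028+.025*np.cos(a),.025*np.sin(a),-.0025)) for a in np.linspace(0,6.28,40)])],True,col,1)
cv2.imwrite("pics/z.png",np.hstack([im0,im]))
print(im.shape)
```

```text
(560, 392, 3)
```

View pics/z.png

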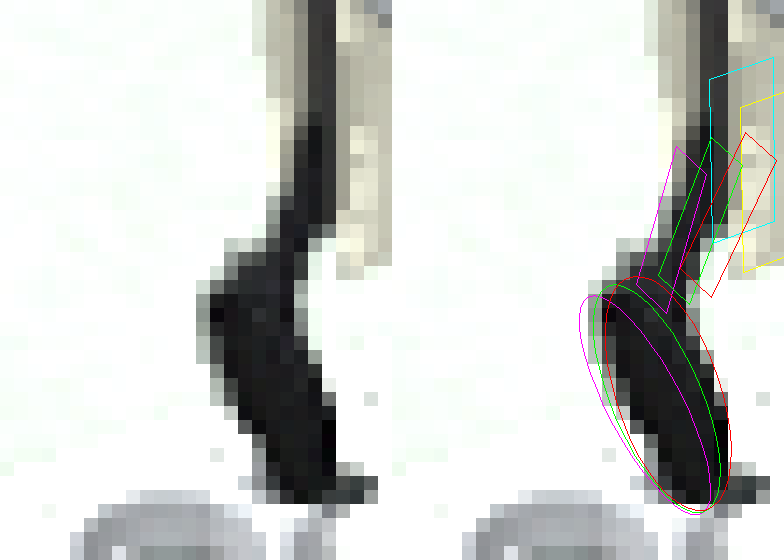

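The overlay gives θ ≈ 1.5 rad (disc's left edge at 597 against 592 for 1.5 and 605 for 1.6). The tab is held near its rolled end. I'll firm up the grip a little, wait, and check that it holds.

Run:
```python
from h import *
import cv2
def im(): 
    return r.read_camera("side")["color"][158:198,295:323].astype(int)
a=im(); r.command_gripper(0.0,squeeze=14); r.dwell(1.5); b=im()
print(np.abs(a-b).mean(),np.abs(a-b).max(),r.current_opening()*93,r.current_contact_force(),r.current_time())
cv2.imwrite("pics/z2.png",cv2.resize(b[:,:,::-1].astype(np.uint8),None,fx=12,fy=12,interpolation=cv2.INTER_NEAREST))
```

```text
0.7607142857142857 12 11.079218870993401 [-0.76958013 -1.09364533  5.09934813] 34.4
```

View pics/z2.png

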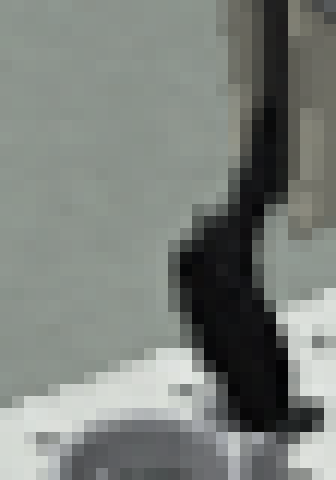

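The hold is stable: the image didn't change over 1.5 s, the opening is 11.1 mm on the tab, and there is a light downward push of 5 N. Handing in.

```bash
python3 -c "
from bench import r
r.finish_job(); print(r.current_time())"
```

```text
the job is handed in; nothing more can be done
the job is handed in; nothing more can be done
```

The left bolt is the loose one. I tapped all three caps left to right, then lifted the left cap to about 1.5 rad (86°). I handed the job in at about 34 s, still gripping the tab.

**Taps:** my first try on the left cap stopped short without touching it, because the fingertips turned out to be about 24 mm higher than the reported TCP. The repeat tap, before the other two, made contact. The left cap stopped at a reported height of 0.1062 m, against 0.1118 m for the middle and 0.1117 m for the right. That is about 5.5 mm lower, and the side camera showed it sunk.

**Last checks:**
- **Hold:** the side image did not change over the last 1.5 s. The fingers read 11.1 mm on the 12 mm tab, with about 5 N of light downward push.
- **Bolt:** the left cup was still down at its sunken height.
- **Other caps and bystanders:** in the last side view, the middle and right caps were shut and the things around the shaker looked undisturbed.

**What disagreed or came close:**
- **Angle:** the arm's path implied about 1.68 rad, but the camera overlay shows about 1.5 rad, and I trust the camera. The tab seems to have slid, so it is held near its rolled end at the edge of the pads.
- **Pull:** the pull on the tab briefly reached 8.8 N, just under the roughly 9 N that would raise the bolt. I backed off straight away.

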